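# Shim the rocking portion scale

## Robot

A 6-joint arm with a two-finger parallel gripper is mounted at the origin on the work surface. World frame = base frame: x ahead of the robot, y to its left, z up, the work surface at z = 0. Lengths are in m, angles in degrees, forces in N, time in s.
With the tool pointing down it reaches from about 0.4 to 0.825 m from the base axis. Payload 7 kg.
Tool frame: the origin (TCP) lies at the very end of the fingers, on their centre line; the grasp point (between the pads) lies 19 mm behind it (ctrl.grip_depth is the distance from the TCP to the grasp point, in m); z points along the fingers, y is the line along which they close (so a half turn about z gives the same grasp; the last joint's range is limited). The gripper opens to 88 mm and grips with 3 to 60 N. Pads are 19 mm wide; open, the fingers measure 130 mm over their backs; the gripper's body (78 mm by 193 mm) begins 47 mm behind the grasp point.
Start: joints at [79.876, 20.546, 0.682, 0, -70.136, -16.507], TCP at [0.303, 0.603, 0.227] pointing down, gripper open.
Joint ranges: [-176.03, 176.03], [-82.01, 121.73], [-58.28, 71.71], [-173.87, 95.51], [-174.79, -0.11], [-173.66, 173.66]. Speed limits (degrees/s): [136.94, 136.94, 172.46, 180, 180, 180].

## Interface

Orientations are given as [roll, pitch, yaw] about the fixed x, y, z axes, in that order (R = Rz(yaw) Ry(pitch) Rx(roll)).
In Python, from plant import get_obs, eyes, ctrl, spotter gives the robot as it stands.
- The arm moves only by the shell command python3 -m crank 'ROWS'. ROWS is JSON, one flat list of numbers, 7 for each row, row after row: the turn, a rotation vector about the tool's x, y, z in rad, then the shift along the tool's x, y, z in mm, then the opening, from 0 (shut) to 1 (fully open). A call has 1 to 5 rows; each row shifts and turns the commanded pose from where the row before left it, along the tool's axes as they then stand; what a row does not reach is not made up. A row lasts 1/8 s, in which the tool goes at most 62.5 mm and 10.7 degrees, less where a joint would pass 70% of its speed; a pose out of reach is approached as far as the arm can. A call is refused whole if a number of a shift passes 62.5 or a number of a turn 0.188, either way. A call with a gripper value outside its range is refused whole. The fingers move at their own pace and stop on an object; the grip force is fixed at half the most. Time passes only in rows, so rows that do not move let the fingers close. It gives the time, the measured TCP pose, the force, the opening and the grip force at its end, in the units of the state.
- get_obs(): the state, without advancing time (a new reading comes with each control period).
- eyes.snapshot(name): name is "scene" or "top" or "wrist"; returns the picture (384x512x3 uint8, blue, green, red); there is no depth.
- eyes.camera_model(name): a dict with "fx", "fy", "cx", "cy" (pixels), "D" ([k1, k2, p1, p2, k3] as OpenCV has them; the pictures are not rectified), "extrinsics" (4x4, takes a point from camera to world coordinates). Camera axes: x right, y down, z forward; pixel columns grow to the right and rows downward; lengths in m; the calibration is good to about 2 mm. A picture is of the moment at which its call begins: read the wrist's pose just before it. camera_model takes no time and is no camera call; for the wrist camera it gives the pose at the moment of the call.
- ctrl.close_job(): hands the job in; it is judged then, once.
Trained networks look in the newest picture that a camera, given by its name, has taken for a name from the list of things; names that differ only in an ending like _2 or _b are one class to them, and where a whole thing is asked for, a point or a joint stands for the part that bears it (a point fixed in the world has none). Each returns a list of dicts, best first, with "p" (0 to 1); they miss things now and then, are a little off and sometimes report something else, mostly with a low value. They report only what shows in the picture. A call takes as long as a camera call. They do not tell look-alikes from the thing itself.
- spotter.outline_of(camera, target): "region" (384x512 bool, what is visible of it) and "rect" ([left, top, width, height] in pixels, round what is visible of it).
- spotter.place_of(camera, target): "location" ([column, row] in pixels: a listed point, or the origin of a listed thing).
The state is a dict: "clock": time; "joint_pos": joint angles; "qvel": joint speeds; "tau": joint torques, N m; "tool_pos": TCP position; "orientation": TCP orientation; "force": force on the tool from outside, world axes, zero at the start; "moment": the same for the moment, N m; "opening": finger opening in m; "gripper_force": force on a finger pad.
Only numpy, scipy, OpenCV 4.12 (cv2) and the standard library are available. Lean on these libraries where they do the work, as an engineer would, in place of code of your own. Each camera call takes 0.05 s, during which the arm holds its last target. There are 200 camera calls.

## Task

The portion scale on the packing bench rocks because its front-left foot hangs just clear of the bench. Without picking anything up, push the white wedge along the bench, thin end first, under that foot until it is snug and bears on the foot; then press down with the fingertips on the deck corner above that foot firmly enough to check that the scale no longer rocks. Leave the wedge in place with the scale still level and where it was, and the things around it undisturbed.

Things in the scene. Friction and masses are not known exactly. Their poses are not given: they have to be found in the camera images.
- scale: Loose portion scale, 2 to 3.2 kg: metal deck 200 x 200 mm, top 68 mm high; grey control strip 150 x 55 mm along its right (-y) side, 78 mm high. Four ball feet, 14 mm radius, under corner lugs at x, y = +-110 mm (lug 35 to 45 mm high, stud up to 62 mm). The front-left foot (-110, +110) hangs. Origin: on the bench under the deck's centre; x to its back (away from the robot), y left, z up.
- short_foot (a point): Lowest point of the hanging front-left ball foot (the foot nearest the robot on the left), 8 mm above the bench until shimmed. The other three feet stand on the bench; pressing this corner with about 3 N rocks the unshimmed scale down onto this foot.
- deck_corner (a point): Point on the deck's top face, 20 mm in from both edges of its front-left corner, 68 mm above the bench: press here, straight down, with some 5 to 15 N to test it.
- wedge: White plastic wedge, 120 g, 120 mm long (x), 40 mm wide (y), lying flat. Origin: centre of its underside; x to the thin end (toe), z up. The slope rises from 2.5 mm at the toe (x = +60 mm) to 18 mm at the heel. It meets the foot when the foot is 38 mm in from the toe (wedge x about +20 mm); pushing resistance then rises to 5 to 10 N when snug. Self-locking: it stays where it is left.
- wedge_heel (a point): Centre of the outer face (wedge x = -60 mm) of the upright heel block at the thick end: block 12 mm thick, 40 mm wide, 34 mm high; this point is 17 mm above the bench. Push here along the wedge's x; pushed sideways at the heel, the wedge turns about a point some 10 to 20 mm ahead of its middle. Pushed too hard once snug, it slides or tilts the scale.
- tub: Bystander: clear plastic tub, 110 mm across, 85 mm high, left of the scale. Origin: centre of its underside.
- scissors: Bystander: scissors lying flat, about 190 mm long, 70 mm wide, 11 mm high, red handles, in front of the scale to the right. Origin: near the pivot, on the bench; x towards the tips.
- ruler: Bystander: flat orange ruler 210 x 30 x 4 mm, left of the wedge. Origin: centre of its underside; x along it.
- check_weight: Bystander: brass check weight with a knob, 38 mm across, 58 mm high, in front of the scale. Origin: centre of its underside.
- spray_jar: Bystander: jar 60 mm across, 120 mm high, to the right of the scale. Origin: centre of its underside.
- spatula: Bystander: spatula lying on the bench at the right. Origin: on the bench under its middle; x along it.
Mind the look-alikes: they are no part of the job. Of the things shaped like the wedge, the white one is meant.

How it is judged (in metres and radians):
On the way, in this order (a step that is already met when the one before it is completed fails the run):
1. the wedge bears on the hanging foot, the scale level (y of short_foot in the frame of wedge between -0.02 and 0.02 m and x of short_foot in the frame of wedge between -0.045 and 0.055 m and contact force between wedge and scale above 0.6 N and angle between scale's own z axis and vertical below 0.014 rad), for 0.2 s.
2. the deck corner above the shimmed foot is pressed with the fingertips (over 4 N) and the scale does not rock (all of step 1 and contact force between the fingers and scale above 4 N and horizontal distance between the grasp point and deck_corner below 0.045 m and height (world z) of the grasp point above 0.07 m), for 0.2 s.
At the end, for the whole second after the job is handed in: The wedge lies flat on the bench under the hanging foot (the foot within its width and on its slope) and bears on it with over 0.6 N; the scale is level within 0.8 degrees, within 30 mm of where it was, and all is at rest (all of step 1 and height (world z) of wedge below 0.006 m and angle between wedge's own z axis and vertical below 0.05 rad and distance of scale from where it was at the start of the episode below 0.03 m and linear speed of each of wedge, scale below 0.01 m/s); the robot touches nothing.
It fails at once if the wedge is lifted off the bench or tipped (height (world z) of wedge above 0.008 m or angle between wedge's own z axis and vertical above 0.2 rad).
It fails at once if the scale is lifted, tipped or shoved away (angle between scale's own z axis and vertical above 0.1 rad or height (world z) of scale above 0.015 m or distance of scale from where it was at the start of the episode above 0.04 m).
It fails at once if a bystander is disturbed (moved over 30 mm) (distance of any of tub, scissors, ruler, check_weight, spray_jar, spatula from where it was at the start of the episode above 0.03 m).
It also fails if it takes over 72 s, if anything falls off the work surface, if the arm or the gripper's body presses on something with over 40 N, if the wrist force passes 120 N, or if a joint passes its speed limit or range.

## Working session

There is one attempt and no reset: what is moved stays moved. The work goes in short steps, Python scripts to look and compute and a shell command to move; the robot and the scene stay as the last step left them, time stands still between calls to the robot, and variables do not carry over. Pictures are saved under pics/ and viewed, at most 10 in all, crops included, and the job is handed in when it is done.

```bash
mkdir -p pics; cat > h.py <<'E'
import numpy as np, cv2
from plant import get_obs, eyes, ctrl, spotter
def ray(cam,px):
    m=eyes.camera_model(cam);K=np.array([[m["fx"],0,m["cx"]],[0,m["fy"],m["cy"]],[0,0,1.]])
    u=cv2.undistortPoints(np.array([[px]],float),K,np.array(m["D"],float))[0,0]
    T=np.array(m["extrinsics"]);return T[:3,3],T[:3,:3]@np.array([u[0],u[1],1])
def at(cam,px,z):
    o,d=ray(cam,px);return o+d*(z-o[2])/d[2]
E
python3 - <<'E'
from h import *
a=eyes.snapshot("scene");b=eyes.snapshot("top")
cv2.imwrite("pics/s1.png",a);cv2.imwrite("pics/t1.png",b)
Z=dict(scale=0,short_foot=.008,deck_corner=.068,wedge=0,wedge_heel=.017,tub=0,scissors=0,ruler=0,check_weight=0,spray_jar=0,spatula=0)
for c in("top","scene"):
  for n in Z:
    for r in spotter.place_of(c,n)[:3]: print(c,n,round(r["p"],2),np.round(r["location"]),at(c,r["location"],Z[n]).round(3))
print(get_obs())
E
```

```text
top scale 0.61 [276. 132.] [ 0.758 -0.046  0.   ]
top short_foot 0.63 [243. 165.] [0.64  0.061 0.008]
top deck_corner 0.67 [250. 158.] [0.653 0.039 0.068]
top deck_corner 0.45 [376. 224.] [ 0.45  -0.354  0.068]
top wedge 0.96 [207. 267.] [0.311 0.171 0.   ]
top wedge 0.87 [256. 211.] [0.493 0.017 0.   ]
top wedge 0.3 [294. 188.] [ 0.568 -0.106  0.   ]
top wedge_heel 0.93 [184. 261.] [0.328 0.242 0.017]
top wedge_heel 0.73 [257. 228.] [0.435 0.015 0.017]
top wedge_heel 0.34 [277. 137.] [ 0.737 -0.047  0.017]
top tub 0.96 [155. 156.] [0.667 0.354 0.   ]
top scissors 0.96 [312. 208.] [ 0.504 -0.166  0.   ]
top ruler 0.68 [145. 229.] [0.428 0.373 0.   ]
top check_weight 0.58 [292. 189.] [ 0.565 -0.098  0.   ]
top check_weight 0.2 [253. 157.] [0.671 0.031 0.   ]
top spray_jar 0.57 [382. 161.] [ 0.665 -0.399  0.   ]
top spatula 0.85 [377. 222.] [ 0.463 -0.378  0.   ]
scene scale 0.92 [212. 257.] [ 0.736 -0.034  0.   ]
scene scale 0.65 [204. 177.] [ 0.501 -0.178  0.   ]
scene scale 0.61 [151. 150.] [ 0.462 -0.381  0.   ]
scene short_foot 0.95 [261. 237.] [0.638 0.059 0.008]
scene deck_corne
[... 638 characters left out ...]
0.] [ 0.461 -0.384  0.   ]
{'clock': 1.2, 'joint_pos': array([ 7.98764049e+01,  2.05473742e+01,  6.79944498e-01, -2.44001094e-03,
       -7.01337651e+01, -1.65063641e+01]), 'qvel': array([-0.04952654, -0.02469504,  0.02616793,  0.03424277, -0.01432394,
       -0.06011897]), 'tau': array([-4.27293080e-04, -5.82400811e+01,  2.93281496e+01,  7.00188965e+00,
        1.23159512e-02, -4.70372541e-06]), 'tool_pos': array([0.30254938, 0.60336121, 0.22652678]), 'orientation': array([ 1.79998202e+02,  1.86072518e-03, -2.66307885e+01]), 'force': array([-0.27062947,  0.2639514 , -0.13806561]), 'moment': array([ 0.05093599, -0.00729264,  0.00772086]), 'gripper_force': 0.0, 'opening': 0.08786200393402209}
```

View pics/t1.png

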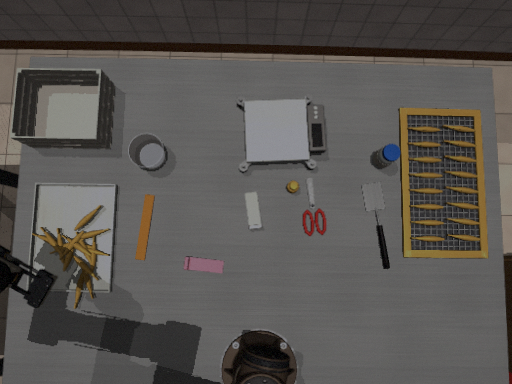

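View pics/s1.png

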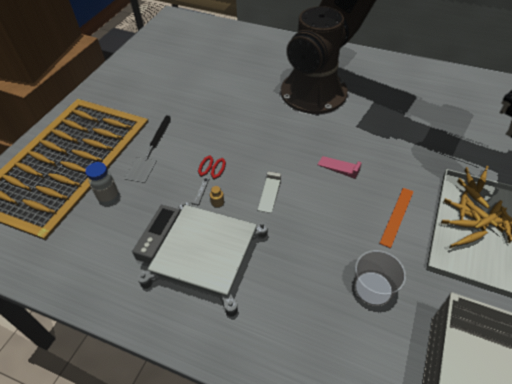

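The wedge look-alikes in top are white at (253,210), toe toward the scale, and pink at (204,265). The white one is meant. I'll confirm it in a crop and measure its pose.

```bash
python3 - <<'E'
from h import *
for c,l in(("top",(253,210)),("scene",(268,192))):
  im=eyes.snapshot(c)
  for r in spotter.outline_of(c,"wedge"):
    x,y,w,h=r["rect"]
    if abs(x+w/2-l[0])>15: continue
    g=np.argwhere(r["region"])[:,::-1]
    P=np.array([at(c,p,.008)[:2] for p in g.astype(float)])
    R=cv2.minAreaRect((P*1000).astype(np.float32));print(c,r["p"],np.mean(im[r["region"]],0),R)
    m=P.mean(0);u,s,v=np.linalg.svd(P-m);print(m,np.degrees(np.arctan(v[0][1]/v[0][0])))
  if c=="top": cv2.imwrite("pics/c1.png",cv2.resize(im[100:290,160:350],None,fx=3,fy=3,interpolation=cv2.INTER_CUBIC))
  for n,k in(("scale",.068),):
    r=spotter.outline_of(c,n)[0];print(r["rect"])
E
```

```text
top 0.82 [136.78654292 140.58236659 139.80742459] ((494.7558898925781, 27.836483001708984), (118.83336639404297, 39.290977478027344), 6.04148006439209)
[0.49505233 0.02756974] 7.27028421116588
[236.7, 95.9, 89.5, 72.4]
scene 0.58 [156.1369863  163.93664384 158.3630137 ] ((484.9258728027344, 24.866985321044922), (146.32974243164062, 43.92211151123047), 10.1597261428833)
[0.48650269 0.02443819] 9.211946370269661
[132.4, 197.8, 135.3, 118.0]
```

View pics/c1.png

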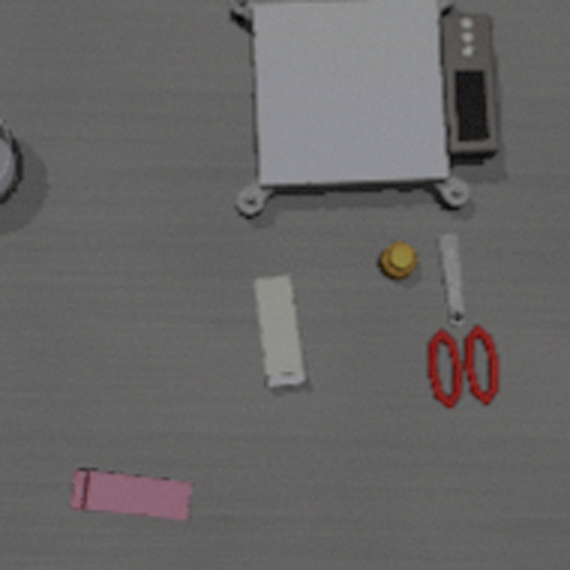

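The crop shows the white wedge with its heel block at (285,378) and its toe at (272,280) facing the scale. The pink decoy is at (130,495). The wedge centre is about (0.494, 0.025), yaw about 7°, and the foot is about (0.640, 0.060). I'll turn the tool first, then travel.

```bash
python3 -m crank '[0,0,-0.1466,0,0,0,0.23,0,0,-0.1466,0,0,0,0.23,0,0,-0.1466,0,0,0,0.23,0,0,-0.1466,0,0,0,0.23,0,0,0,0,0,0,0.23]'
python3 - <<'E'
from h import *
from scipy.spatial.transform import Rotation as R
o=get_obs();r=R.from_euler("xyz",o["orientation"],degrees=True)
print(o["orientation"],r.inv().apply(np.array([.412,.014,.15])-o["tool_pos"])*1000)
m=eyes.camera_model("wrist");T=np.array(m["extrinsics"]);print(r.inv().apply(T[:3,3]-o["tool_pos"]),r.inv().apply(T[:3,2]))
p=at("top",(243.3,167.3),.062);print("stud",p)
E
```

```text
clock: 2.12
tool_pos: [0.3026, 0.6034, 0.2266]
orientation: [180.0, -0.0, 6.9]
force: [-0.1, 1.0, -0.5]
opening: 0.0431
gripper_force: 0.0
[ 1.79999928e+02 -1.14858663e-03  6.91140743e+00] [ 37.70997815 598.25743706  76.56267228]
[ 0.06500337  0.00024097 -0.15811926] [-2.44344935e-01 -9.11496758e-04  9.69687951e-01]
stud [0.62364982 0.05975688 0.062     ]
```

```bash
python3 -m crank '[0,0,0,4,60,8,0.23,0,0,0,4,60,8,0.23,0,0,0,4,60,8,0.23,0,0,0,4,60,8,0.23,0,0,0,4,60,8,0.23]' >/dev/null; python3 -m crank '[0,0,0,4,60,8,0.23,0,0,0,4,60,8,0.23,0,0,0,4,60,8,0.23,0,0,0,4,60,8,0.23,0,0,0,2,58,5,0.23]'; python3 -m crank '[0,0,0,0,0,0,0.23,0,0,0,0,0,0,0.23]'
python3 - <<'E'
from h import *
im=eyes.snapshot("wrist")
for n,z in(("short_foot",.008),("wedge",0),("wedge_heel",.017),("deck_corner",.068)):
  for r in spotter.place_of("wrist",n)[:2]: print(n,round(r["p"],2),np.round(r["location"]),at("wrist",r["location"],z).round(4))
cv2.imwrite("pics/w1.png",im)
E
```

```text
clock: 3.38
tool_pos: [0.413, 0.0126, 0.1498]
orientation: [-180.0, -0.1, 6.8]
force: [1.9, 0.2, -0.0]
opening: 0.02
gripper_force: 0.0
clock: 3.62
tool_pos: [0.413, 0.0142, 0.1498]
orientation: [-180.0, -0.0, 6.7]
force: [-0.3, 0.2, 0.5]
opening: 0.02
gripper_force: 0.0
wedge 0.72 [252.  97.] [0.4936 0.0299 0.    ]
wedge_heel 0.63 [ 30. 240.] [0.3209 0.2413 0.017 ]
wedge_heel 0.6 [255. 158.] [0.4359 0.0198 0.017 ]
```

View pics/w1.png

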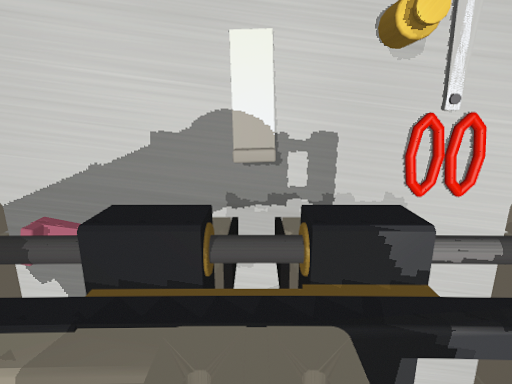

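The white wedge shows from toe (230–274,30) to heel outer top edge (235–275,162). The foot is out of view above. I'll compute the axis from these corners.

```bash
python3 - <<'E'
from h import *
a=[at("wrist",p,z)[:2] for p,z in(((230,30),.0025),((274,29),.0025),((235,163),.034),((275,162),.034))]
t=(a[0]+a[1])/2;h=(a[2]+a[3])/2;d=t-h
print(np.round(a,4),t,h,np.linalg.norm(d),np.degrees(np.arctan2(d[1],d[0])))
E
```

```text
[[0.5493 0.057 ]
 [0.5552 0.0166]
 [0.4314 0.0376]
 [0.437  0.0008]] [0.55226181 0.03676985] [0.43419048 0.01920912] 0.11937008330939435 8.45958010131335
```

```bash
python3 -m crank '[0,0,-0.03,-4,-2,46,0.23,0,0,0,0,0,46,0.23,0,0,0,0,0,46,0.23,0,0,0,0,0,0,0.23,0,0,0,0,0,0,0.23]'; python3 -m crank '[0,0,0,4,0,0,0.23,0,0,0,4,0,0,0.23,0,0,0,4,0,0,0.23,0,0,0,4,0,0,0.23,0,0,0,4,0,0,0.23]'
```

```text
clock: 4.5
tool_pos: [0.4094, 0.0167, 0.0127]
orientation: [180.0, -0.0, 8.8]
force: [-0.3, -0.3, 1.8]
opening: 0.02
gripper_force: 0.0
clock: 5.12
tool_pos: [0.4282, 0.0187, 0.0115]
orientation: [180.0, 0.0, 8.7]
force: [-2.3, -0.4, 0.4]
opening: 0.0201
gripper_force: 0.7
```

```bash
python3 -m crank '[0,0,-0.007,10,0,0,0.23,0,0,-0.007,10,0,0,0.23,0,0,-0.007,10,0,0,0.23,0,0,-0.007,10,0,0,0.23,0,0,-0.007,10,0,0,0.23]';python3 -m crank '[0,0,0,0,0,0,0.23,0,0,0,0,0,0,0.23]'
python3 - <<'E'
from h import *
im=eyes.snapshot("wrist");print(get_obs()["tool_pos"])
for n,z in(("short_foot",.008),("wedge",0),("wedge_heel",.017),("deck_corner",.068)):
  for r in spotter.place_of("wrist",n)[:2]: print(n,round(r["p"],2),np.round(r["location"]),at("wrist",r["location"],z).round(4))
cv2.imwrite("pics/w2.png",im)
for c in("top","scene"):
 eyes.snapshot(c)
 for r in spotter.place_of(c,"short_foot")[:1]: print(c,r,at(c,r["location"],.008))
E
```

```text
clock: 5.75
tool_pos: [0.4783, 0.0272, 0.0115]
orientation: [180.0, 0.0, 10.7]
force: [-0.6, 0.2, -0.3]
opening: 0.02
gripper_force: 0.5
clock: 6.0
tool_pos: [0.4776, 0.0271, 0.0115]
orientation: [-180.0, 0.0, 10.7]
force: [-0.2, -0.8, 0.6]
opening: 0.02
gripper_force: 0.0
[0.47745135 0.02708602 0.01152851]
wedge 0.97 [257.  96.] [0.5508 0.0403 0.    ]
wedge_heel 0.59 [258. 214.] [0.4899 0.0284 0.017 ]
top {'location': [244.8, 166.3], 'p': 0.93} [0.63742093 0.05642995 0.008     ]
scene {'location': [262.8, 235.0], 'p': 0.81} [0.63098831 0.06259124 0.008     ]
```

View pics/w2.png

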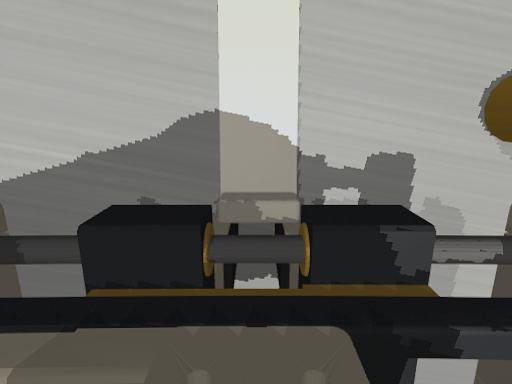

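The wedge is square to the tool and centred on it (cols 218–300), with the foot on its axis within about 3 mm. About 70 mm remain.

```bash
python3 -m crank '[0,0,0,10,0,0,0.23,0,0,0,10,0,0,0.23,0,0,0,10,0,0,0.23,0,0,0,10,0,0,0.23,0,0,0,8,0,0,0.23]';python3 -m crank '[0,0,0,3,0,0,0.23,0,0,0,3,0,0,0.23,0,0,0,3,0,0,0.23,0,0,0,2,0,0,0.23]';python3 -m crank '[0,0,0,2,0,0,0.23,0,0,0,2,0,0,0.23]'
```

```text
clock: 7.08
tool_pos: [0.5255, 0.0361, 0.0114]
orientation: [180.0, 0.0, 10.7]
force: [-1.7, -0.3, 0.9]
opening: 0.0199
gripper_force: 0.7
clock: 7.58
tool_pos: [0.5357, 0.0381, 0.0115]
orientation: [-180.0, 0.0, 10.7]
force: [-1.5, -1.1, 0.9]
opening: 0.0202
gripper_force: 0.9
clock: 7.82
tool_pos: [0.5376, 0.0381, 0.0113]
orientation: [180.0, 0.2, 10.7]
force: [-9.6, -0.8, 6.8]
opening: 0.0201
gripper_force: 4.7
```

```bash
python3 - <<'E'
from h import *
for c in("top","scene","wrist"):
 im=eyes.snapshot(c)
 if c=="wrist": cv2.imwrite("pics/w3.png",im)
 for n,z in(("short_foot",.008),("wedge",0),("wedge_heel",.017)):
  for r in spotter.place_of(c,n)[:2]: print(c,n,round(r["p"],2),np.round(r["location"]),at(c,r["location"],z).round(4))
E
```

```text
top wedge 0.49 [207. 262.] [0.3269 0.1724 0.    ]
scene short_foot 0.82 [263. 237.] [0.6371 0.0648 0.008 ]
scene wedge 0.76 [337. 167.] [0.3174 0.1766 0.    ]
scene wedge 0.64 [260. 230.] [0.6134 0.0488 0.    ]
scene wedge_heel 0.94 [265. 207.] [0.5499 0.037  0.017 ]
scene wedge_heel 0.63 [354. 170.] [0.3277 0.2279 0.017 ]
wrist wedge 0.88 [255. 101.] [0.6085 0.052  0.    ]
wrist wedge_heel 0.91 [259. 221.] [0.5465 0.0383 0.017 ]
```

View pics/w3.png

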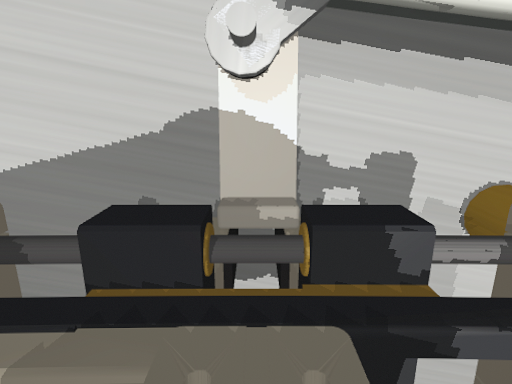

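The foot's stud at (241,22) sits over the wedge slope, about 6 mm left of the wedge axis. The push force jumped to 9.6 N, so it's snug. I'll check the force and back away.

```bash
python3 -m crank '[0,0,0,0,0,0,0.23,0,0,0,0,0,0,0.23]'; python3 -m crank '[0,0,0,-4,0,0,0.23,0,0,0,-10,0,0,0.23,0,0,0,-10,0,0,0.23,0,0,0,0,0,0,0.23]'
python3 - <<'E'
from h import *
from scipy.spatial.transform import Rotation as R
o=get_obs();r=R.from_euler("xyz",o["orientation"],degrees=True)
im=eyes.snapshot("wrist")
print(at("wrist",(241,22),.062))
for c in("top","scene","wrist"):
 eyes.snapshot(c)
 for n,z in(("short_foot",.008),("deck_corner",.068),("wedge_heel",.017)):
  for q in spotter.place_of(c,n)[:1]: print(c,n,round(q["p"],2),np.round(q["location"]),at(c,q["location"],z).round(4))
print(o["tool_pos"])
E
```

```text
clock: 8.68
tool_pos: [0.5377, 0.0381, 0.0113]
orientation: [180.0, 0.2, 10.7]
force: [-6.4, -0.0, 4.3]
opening: 0.0202
gripper_force: 3.3
clock: 9.18
tool_pos: [0.5152, 0.0342, 0.0117]
orientation: [-180.0, 0.0, 10.7]
force: [-0.2, 0.0, -0.9]
opening: 0.0204
gripper_force: 0.0
[0.60734533 0.05665061 0.062     ]
top short_foot 0.43 [145. 228.] [0.4303 0.371  0.008 ]
top deck_corner 0.73 [382. 160.] [ 0.6539 -0.3767  0.068 ]
scene short_foot 0.6 [261. 236.] [0.6346 0.0578 0.008 ]
scene deck_corner 0.81 [244. 229.] [0.6685 0.0285 0.068 ]
scene wedge_heel 0.9 [357. 172.] [0.3321 0.236  0.017 ]
wrist short_foot 0.97 [246.   4.] [0.6293 0.0606 0.008 ]
wrist wedge_heel 0.84 [258. 178.] [0.5484 0.0395 0.017 ]
[0.51517918 0.03422377 0.0117045 ]
```

```bash
python3 -m crank '[0,0,0,-5,0,0,0.23,0,0,0,0,0,-55,0,0,0,0,0,0,-54,0,0,0,0,50,10,0,0,0,0,0,51,11,0,0]'; python3 -m crank '[0,0,0,51,11,0,0,0,0,0,0,0,15,0,0,0,0,0,0,15,0,0,0,0,0,0,10,0,0,0,0,0,0,0,0]'
```

```text
clock: 10.45
tool_pos: [0.6156, 0.0319, 0.1228]
orientation: [-180.0, -0.2, 10.7]
force: [0.4, 0.5, -0.2]
opening: 0.0005
gripper_force: 0.0
clock: 11.08
tool_pos: [0.6652, 0.0302, 0.0798]
orientation: [180.0, 0.1, 10.7]
force: [1.0, -0.6, -0.6]
opening: 0.0002
gripper_force: 0.0
```

```bash
python3 -m crank '[0,0,0,0,0,6,0,0,0,0,0,0,3,0,0,0,0,0,0,1.5,0,0,0,0,0,0,1,0]'; python3 -m crank '[0,0,0,0,0,1,0,0,0,0,0,0,0,0]'
```

```text
clock: 11.58
tool_pos: [0.6665, 0.0302, 0.0691]
orientation: [180.0, -0.0, 10.7]
force: [-0.7, -0.1, 0.5]
opening: 0.0004
gripper_force: 0.0
clock: 11.82
tool_pos: [0.6664, 0.0302, 0.068]
orientation: [180.0, 0.0, 10.7]
force: [-0.7, 0.0, -0.0]
opening: 0.0005
gripper_force: 0.0
```

```bash
python3 -m crank '[0,0,0,0,0,1,0,0,0,0,0,0,0,0]'; python3 -m crank '[0,0,0,0,0,1,0,0,0,0,0,0,0,0]'
```

```text
clock: 12.08
tool_pos: [0.6665, 0.0302, 0.0678]
orientation: [180.0, -0.0, 10.7]
force: [-1.8, 0.5, 4.7]
opening: 0.0005
gripper_force: 2.6
clock: 12.32
tool_pos: [0.6665, 0.0302, 0.0677]
orientation: [180.0, -0.0, 10.7]
force: [-4.2, 0.7, 10.7]
opening: 0.0005
gripper_force: 5.5
```

The corner is stiff: 10.7 N with only about 0.1 mm of travel. I'll hold, then release and retreat.

```bash
python3 -m crank '[0,0,0,0,0,0,0,0,0,0,0,0,0,0,0,0,0,0,0,0,0]'; python3 -m crank '[0,0,0,0,0,-3,0,0,0,0,0,0,-30,0,0,0,0,0,0,-50,0,0,0,0,-60,0,-20,0,0,0,0,-60,0,0,0]'; python3 -m crank '[0,0,0,-30,0,0,0,0,0,0,0,0,0,0]'
python3 - <<'E'
from h import *
for c in("top","scene","wrist"):
 im=eyes.snapshot(c)
 if c=="wrist": cv2.imwrite("pics/w4.png",im)
 for n,z in(("scale",0),("short_foot",.008),("wedge",0),("wedge_heel",.017)):
  for q in spotter.place_of(c,n)[:1]: print(c,n,round(q["p"],2),np.round(q["location"]),at(c,q["location"],z).round(4))
E
```

```text
clock: 12.7
tool_pos: [0.6666, 0.0302, 0.0678]
orientation: [180.0, -0.1, 10.7]
force: [-4.0, 0.5, 10.2]
opening: 0.0005
gripper_force: 5.5
clock: 13.32
tool_pos: [0.5492, 0.0081, 0.1702]
orientation: [-180.0, -0.2, 10.7]
force: [-0.4, 0.9, 0.7]
opening: 0.0005
gripper_force: 0.0
clock: 13.58
tool_pos: [0.5181, 0.0021, 0.1696]
orientation: [-180.0, -0.1, 10.7]
force: [0.3, 0.4, 1.4]
opening: 0.0007
gripper_force: 0.0
top scale 0.92 [273. 134.] [ 0.7519 -0.0345  0.    ]
top wedge 0.55 [206. 266.] [0.3121 0.1726 0.    ]
scene scale 0.88 [208. 255.] [ 0.7341 -0.0456  0.    ]
scene short_foot 0.74 [263. 237.] [0.6362 0.0664 0.008 ]
scene wedge 0.7 [262. 230.] [0.6117 0.0521 0.    ]
scene wedge_heel 0.96 [358. 171.] [0.3291 0.2382 0.017 ]
wrist scale 0.65 [217.  56.] [0.632 0.064 0.   ]
wrist short_foot 0.7 [220.  55.] [0.6324 0.0606 0.008 ]
wrist wedge 0.87 [226.  82.] [0.6098 0.0512 0.    ]
wrist wedge_heel 0.76 [227. 145.] [0.5476 0.0383 0.017 ]
```

View pics/w4.png

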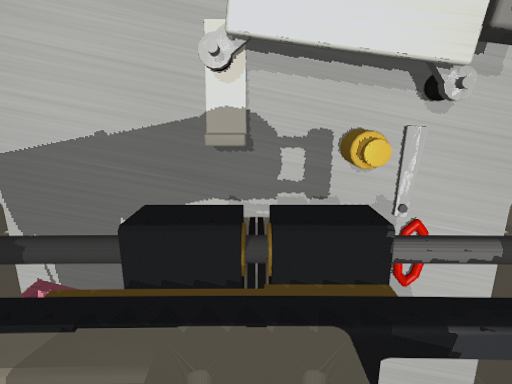

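The wedge (205–245, rows 20–145) lies straight under the foot at (218,50). The scale and check weight are undisturbed and the arm is clear, so I'm handing in.

```bash
python3 -c "
from plant import ctrl
print(ctrl.close_job())"
```

```text
the job is handed in; nothing more can be done
None
```

I pushed the white wedge in until it was snug under the front-left foot (push force about 6–10 N). The deck corner then held a 10 N press with no visible rocking. In the last pictures the scale looked level and unmoved and the bystanders in view undisturbed, and I handed the job in; no verdict came back.

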